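# Index the cuvette slide past its cam lock

### The job

The first sample has been read: bring the second cuvette, the one nearer the robot, into the light beam. Swing the cam lever right round to its low point so that the flat of the cam faces the slide, push the cuvette slide fully forward against its stop by the upright plate at its near end, then swing the lever all the way back so that the cam locks the slide there. Do it all by pushing gently with the fingertips: do not grip the lever or the plate, do not touch the cuvettes, and leave the other things on the bench where they are.

Things in the scene. Friction and masses are not known exactly. Their poses are not given: they have to be found in the camera images.
- changer: cuvette changer fixed to the bench: aluminium base, x -115 to 140, y -59 to 63 mm in its own frame, 12 mm thick. Origin on the bench under the slide's centre line; x = forward, the way the slide travels (roughly away from the robot), y left, z up. The 40 mm wide slide (top 23 mm above the bench) runs along x between guide strips (28 mm high); the cam lies right of it.
- beam (a point): point where the light beam crosses the slide's centre line (changer x = 65, y = 0 mm), at the height of a cuvette's bottom, 26 mm above the bench. Black light source left of it (y = 29 to 70 mm, 67 mm high), grey detector right of it (y = -28 to -66 mm, 63 mm high), both x = 47 to 83 mm.
- cam_pivot (a point): point on the cam's vertical axis (changer x = -45, y = -34 mm), 47 mm above the bench. Cam: steel plate of 20 mm radius with one flat 10 mm from the axis; its round part fills a notch in the slide's right edge while locked. Hub 34 mm high. Two 6 mm dowels, 34 mm high, stand 32 mm from the axis where the lever stops.
- lever_handle (a point): middle of the lever's upright round black handle: 14 mm in diameter, 30 to 63 mm above the bench; this point is 47 mm above it and 62 mm from the cam axis, about which it swings. Lever arm 8 mm thick, 23 to 31 mm above the bench. Push the handle sideways; about 1 N moves it and it stays where it is left.
- cam: the steel cam plate with its lever and handle, one piece; origin on the bench on the cam's axis; turns with the lever
- cam_joint (a joint): angle of cam and lever (rad), counter-clockwise from above: 0 = locked, lever back towards the robot and right (215 deg from changer x); 2.09 = low point, lever forward and right (335 deg), flat facing the slide. Stops at both ends; the handle swings on the right, away from the slide. The slide is free only within 0.2 rad of the low point; turn the lever back only with the slide fully at an end.
- slide: the steel slide with its push plate and the black cuvette block, one piece; at the start its origin and axes are those of the changer, and it moves along changer x
- slide_joint (a joint): travel of the slide (m): 0 = near end, as at the start (front cuvette in the beam), 0.040 = fully forward against the stop (rear cuvette in the beam). It has light friction (about 2 N) and stays where it is left.
- push_face (a point): centre of the near face of the upright push plate at the slide's near end; it moves with the slide (at changer x = -125 mm at the start, y = 0, 40 mm above the bench). The plate is 30 mm wide, 5 mm thick, and stands 23 to 53 mm above the bench; push its near face forward along the changer's x axis.
- cuvette_front: clear square cuvette, 12 x 12 x 45 mm, standing loose in the far well of the black block on the slide. Origin at the centre of its underside, 26 mm above the bench; its top is 71 mm above the bench. In the beam at the start. The block, 76 x 34 mm, reaches 53 mm above the bench.
- cuvette_rear: the second cuvette, alike, in the near well, 40 mm behind the first; origin at the centre of its underside, 26 mm above the bench. To be brought into the beam.
- spare_cuvette: bystander: an empty cuvette, 12 x 12 x 45 mm, standing on the bench right of the detector; origin at the centre of its underside
- vial: bystander: sample vial with a white cap, 27 mm in diameter, 57 mm high, standing on the bench right of the changer; origin at the centre of its underside
- the_tweezers: bystander: steel tweezers, 122 x 10 x 14 mm, lying left of the changer; origin under their middle
- bulb: bystander: red rubber pipette bulb, 81 x 41 x 41 mm, lying left of the changer; origin under its middle
- driver: bystander: orange-handled screwdriver, 172 x 20 x 20 mm, lying right of the changer; origin under its middle
- pen: bystander: red and white marker, 135 x 17 x 16 mm, lying left, near the notebook; origin under its middle

How it is judged (in metres and radians):
On the way, in this order (a step that is already met when the one before it is completed fails the run):
1. the cam is turned to its low point while the slide is still at its near end (value of joint cam_joint above 1.9 rad and value of joint slide_joint below 0.003 m), for 0.2 s.
2. the slide is pushed fully forward with the cam still at its low point (value of joint slide_joint above 0.0385 m and value of joint cam_joint above 1.8 rad), for 0.2 s.
At the end, for the whole second after the job is handed in: The slide is fully forward (within 1.5 mm of its stop), the cam lever is back in its locked position (within 0.2 rad), the rear cuvette stands at rest in the beam (within 4 mm), and both cuvettes stand upright on the floors of their wells (value of joint cam_joint below 0.2 rad and value of joint slide_joint above 0.0385 m and horizontal distance between cuvette_rear and beam below 0.004 m and angle between each of cuvette_rear, cuvette_front's own z axis and vertical below 0.15 rad and height (world z) of each of cuvette_rear, cuvette_front below 0.03 m and linear speed of cuvette_rear below 0.02 m/s); the robot touches nothing.
It fails at once if the lever handle or the push plate is gripped or forced (contact force between the fingers and cam above 38 N or contact force between the fingers and slide above 38 N).
It fails at once if a cuvette in the slide is touched by the fingers (contact force between the fingers and cuvette_front above 0.3 N or contact force between the fingers and cuvette_rear above 0.3 N).
It fails at once if a cuvette is lifted or tipped (height (world z) of any of cuvette_front, cuvette_rear above 0.034 m or angle between any of cuvette_front, cuvette_rear's own z axis and vertical above 0.35 rad).
It fails at once if another thing on the bench is moved by more than 20 mm (distance of any of spare_cuvette, vial, the_tweezers, bulb, driver, pen from where it was at the start of the episode above 0.02 m).
It also fails if it takes over 67 s, if anything falls off the work surface, if the arm or the gripper's body presses on something with over 40 N, if the wrist force passes 120 N, or if a joint passes its speed limit or range.

### The arm

A 6-joint arm with a two-finger parallel gripper is mounted at the origin on a cart in front of the work surface, level with it; the furniture and walls round the work are solid. World frame = base frame: x ahead of the robot, y to its left, z up, the work surface at z = 0. Lengths are in m, angles in degrees, forces in N, time in s.
With the tool pointing down it reaches from about 0.4 to 0.825 m from the base axis. Payload 7 kg.
Tool frame: the origin (TCP) lies between the finger pads; the fingertips stand 19 mm ahead of it and the grasp point (between the pads) is the TCP; z points along the fingers, y is the line along which they close (so a half turn about z gives the same grasp; the last joint's range is limited). The gripper opens to 88 mm and grips with 3 to 60 N. Pads are 19 mm wide; open, the fingers measure 130 mm over their backs; the gripper's body (78 mm by 193 mm) begins 47 mm behind the grasp point.
Start: joints at [87.267, 20.546, 0.682, 0, -70.136, -16.507], TCP at [0.222, 0.637, 0.246] pointing down, gripper open.
Joint ranges: [-176.03, 176.03], [-82.01, 121.73], [-58.28, 71.71], [-173.87, 95.51], [-174.79, -0.11], [-173.66, 173.66]. Speed limits (degrees/s): [136.94, 136.94, 172.46, 180, 180, 180].

### API

Orientations are given as [roll, pitch, yaw] about the fixed x, y, z axes, in that order (R = Rz(yaw) Ry(pitch) Rx(roll)).
In Python, from plant import get_obs, snapshot, close_job, spot_in, spot_point gives the robot as it stands.
- The arm moves only by the tool play_rows, never from a script. Its argument "plan" is a list of rows, each a list of 6 numbers: the shift along the tool's x, y, z in cm, then the turn, a rotation vector about the tool's x, y, z in degrees. A call has 1 to 20 rows; each row shifts and turns the commanded pose from where the row before left it, along the tool's axes as they then stand; what a row does not reach is not made up. A row lasts 1/12 s, in which the tool goes at most 41.7 mm and 7.16 degrees, less where a joint would pass 70% of its speed; a pose out of reach is approached as far as the arm can. A call is refused whole if a number of a shift passes 4.17 or a number of a turn 7.16, either way. A call with a gripper value outside its range is refused whole. "grip" is the finger opening in cm, from 0 to 8.76, set as the call begins (left out, the last holds). The fingers move at their own pace and stop on an object; the grip force is fixed at half the most. Time passes only in rows, so rows that do not move let the fingers close. It gives the time, the measured TCP pose, the force, the opening and the grip force at its end, in the units of the state.
- get_obs(): the state, without advancing time (a new reading comes with each control period).
- snapshot(name): name is "scene" or "top" or "wrist"; returns a dict with "frame" (480x640x3 uint8, red, green, blue), "fx", "fy", "cx", "cy" (pixels), "k1" (the pictures are not rectified: a ray, as slopes to the right and down, at radius r is drawn at 1 + k1 r^2 times it, then the intrinsics apply), "position" and "attitude" of the camera in the world. Camera axes: x right, y down, z forward; pixel columns grow to the right and rows downward; lengths in m; the calibration is good to about 2 mm. A picture is of the moment at which its call begins. There is no depth.
- close_job(): hands the job in; it is judged then, once.
Trained networks look in the newest picture that a camera, given by its name, has taken for a name from the list of things; names that differ only in an ending like _2 or _b are one class to them, and where a whole thing is asked for, a point or a joint stands for the part that bears it (a point fixed in the world has none). Each returns a list of dicts, best first, with "score" (0 to 1); they miss things now and then, are a little off and sometimes report something else, mostly with a low value. They report only what shows in the picture. A call takes as long as a camera call.
- spot_in(camera, thing): "position" ([x, y, z] in m, in world coordinates, good to about 4 mm: the middle of the surface that is visible of it).
- spot_point(camera, thing): "position" ([x, y, z] in m, in world coordinates, good to about 4 mm: a listed point, or the origin of a listed thing).
The state is a dict: "clock": time; "joint_pos": joint angles; "qvel": joint speeds; "tau": joint torques, N m; "tool_pos": TCP position; "orientation": TCP orientation; "force": force on the tool from outside, world axes, zero at the start; "moment": the same for the moment, N m; "opening": finger opening in m; "gripper_force": force on a finger pad.
Only numpy, scipy, OpenCV 4.12 (cv2) and the standard library are available. Lean on these libraries where they do the work, as an engineer would, in place of code of your own. Each camera call takes 0.05 s, during which the arm holds its last target. There are 200 camera calls.

## Working session

There is one attempt and no reset: what is moved stays moved. The work goes in short steps, Python scripts to look and compute and a tool call to move; the robot and the scene stay as the last step left them, time stands still between calls to the robot, and variables do not carry over. Pictures are saved under pics/ and viewed, at most 10 in all, crops included, and the job is handed in when it is done.

Besides the shell and the picture viewer there is one more tool, called after "Request:" by a JSON object that holds its "op" and its "data", one argument or row to a line. play_rows: Moves the arm, as the interface text tells. Its arguments: {"type":"object","properties":{"plan":{"type":"array","items":{"type":"array","items":{"type":"number"}}},"grip":{"type":"number"}},"required":["plan"]}

```bash
mkdir -p pics; ls; cat > h.py <<'E'
import numpy as np, cv2
from plant import *
def save(c,n):
    s=snapshot(c); cv2.imwrite(f'pics/{n}.png',s['frame'][:,:,::-1]); return s
def spots(c,names,pt=True):
    for n in names:
        for d in (spot_point if pt else spot_in)(c,n)[:2]: print(c,n,np.round(d['position'],4),round(d['score'],2))
E
python3 - <<'E'
from h import *
o=get_obs();print(o)
for c in ['scene','top']:
    s=save(c,c+'0');print(c,s['position'],s['attitude'],s['fx'],s['cx'],s['cy'],s['k1'])
    spots(c,['changer','beam','cam_pivot','lever_handle','push_face','cuvette_front','cuvette_rear','spare_cuvette','vial','the_tweezers','bulb','driver','pen'])
E
```

```text
pics
{'clock': 0.0, 'joint_pos': array([ 8.72646153e+01,  2.05900049e+01,  6.34578276e-01, -2.16568964e-02,
       -7.01351821e+01, -1.65060755e+01]), 'qvel': array([ 0.06296164, -0.01724359, -0.02879583, -0.03594177, -0.00752351,
       -0.00396656]), 'tau': array([-3.15200650e-04, -5.82704079e+01,  2.93067098e+01,  6.99781626e+00,
        6.93427603e-03, -1.61124613e-04]), 'tool_pos': array([0.22231864, 0.63685774, 0.24464008]), 'orientation': array([ 1.79907340e+02, -6.22616039e-03, -1.92488303e+01]), 'force': array([-0.68660375, -0.53866205,  0.12567341]), 'moment': array([-0.01063702, -0.0252582 , -0.00803009]), 'gripper_force': 0.0, 'opening': 0.08794064025058324}
scene [-0.01363327  0.4437324   0.62633542] [-124.54307315   -0.31494946 -133.84307778] 556.274908412363 316.6221705992214 239.49068018944033 0.00757033537130211
scene changer [ 5.793e-01 -7.740e-02 -5.000e-04] 0.84
scene changer [0.6497 0.0423 0.003 ] 0.28
scene beam [ 0.6463 -0.0729  0.024 ] 0.86
scene cam_pivot [ 0.5363 -0.1214  0.0498] 0.8
scene cam_pivot [ 0.6107 -0.2185 -0.0015] 0.69
scene lever_handle [ 0.4907 
[... 1016 characters left out ...]
am_pivot [ 0.5382 -0.1158  0.05  ] 0.72
top cam_pivot [ 5.821e-01 -7.690e-02 -1.000e-04] 0.36
top lever_handle [ 0.4904 -0.1599  0.0451] 0.85
top lever_handle [ 0.6097 -0.2199 -0.0017] 0.58
top push_face [ 0.4568 -0.0903  0.0423] 0.64
top push_face [ 0.428   0.1016 -0.0017] 0.24
top cuvette_front [ 0.6455 -0.0752  0.0245] 0.62
top cuvette_rear [ 0.6048 -0.0805  0.0255] 0.42
top cuvette_rear [ 5.789e-01 -7.810e-02 -4.000e-04] 0.34
top spare_cuvette [ 0.6697 -0.1744 -0.004 ] 0.38
top vial [ 6.097e-01 -2.175e-01  3.000e-04] 0.45
top the_tweezers [ 0.5372  0.0133 -0.0028] 0.68
top bulb [ 0.6501  0.0421 -0.0042] 0.57
top driver [ 0.5474 -0.2746  0.0009] 0.84
top pen [ 0.4262  0.1051 -0.0022] 0.57
```

View pictures.

```bash
python3 - <<'E'
import numpy as np
A=np.array([[65,0],[65,0],[-45,-34],[-45,-34],[-125,0],[-125,0],[0,0],[0,0],[65,0],[65,0],[25,0],[25,0]])/1e3
B=np.array([[.6463,-.0729],[.6424,-.0749],[.5363,-.1214],[.5382,-.1158],[.4531,-.0889],[.4568,-.0903],[.5793,-.0774],[.5781,-.0776],[.6451,-.0758],[.6455,-.0752],[.6048,-.0774],[.6048,-.0805]])
a=A[:,0]+1j*A[:,1];b=B[:,0]+1j*B[:,1]
w=np.vdot(a-a.mean(),b-b.mean());w/=abs(w);t=b.mean()-w*a.mean()
print(np.degrees(np.angle(w)),t,abs(w*a+t-b)*1e3)
f=lambda x,y:np.round(w*(x+1j*y)/1e3+t,4)
print('pivot',f(-45,-34),'push',f(-125,0))
for d in [215,240,275,305,335]:
  print(d,f(-45+62*np.cos(np.radians(d)),-34+62*np.sin(np.radians(d))))
E
```

```text
4.536566293294449 (0.5796022941957157-0.07982834838525847j) [2.609413   2.00995461 4.27174301 1.66815431 2.06193011 1.89838661
 2.44709167 2.68745686 1.31541486 1.21489811 0.52873633 2.66337678]
pivot (0.5374-0.1173j) push (0.455-0.0897j)
215 (0.4896-0.1567j)
240 (0.5108-0.1733j)
275 (0.5477-0.1784j)
305 (0.5769-0.1651j)
335 (0.5955-0.139j)
```

View pics/scene0.png

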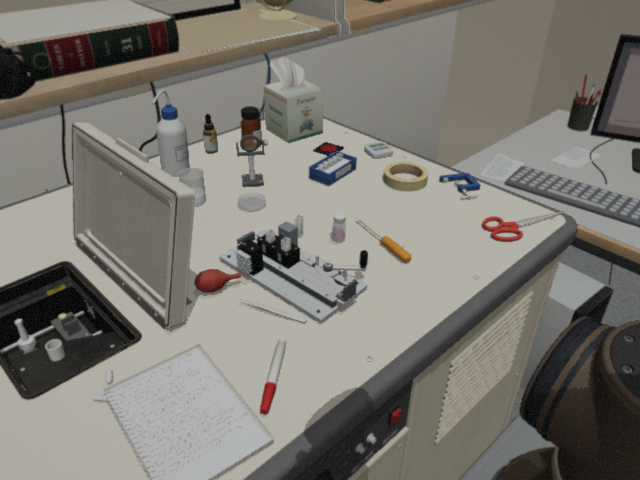

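View pics/top0.png

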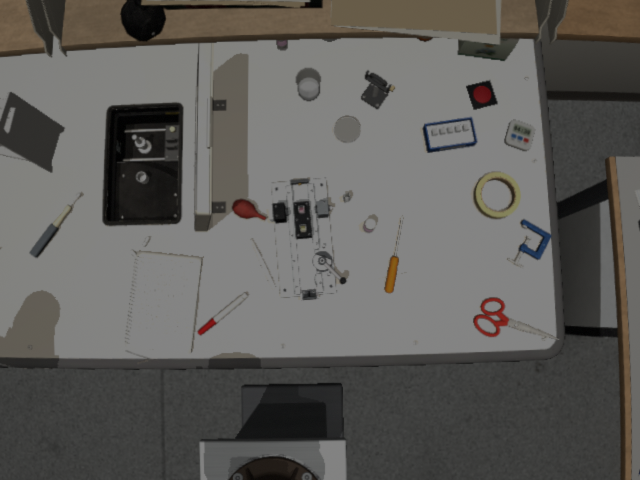

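Both pictures agree with the networks. In the top view the changer is centred near (303, 240) px, with the lever handle at (343, 281) and the push plate at (309, 295). The open case lid (195–215, 40–230) has to be avoided, so I go over near the robot.

Request:
{"op": "play_rows", "data": {
  "plan": [
    [0, 0, -2.8, 0, 0, 0],
    [0, 0, -2.8, 0, 0, 0],
    [0, 0, -2.8, 0, 0, 0],
    [1.98, 2.24, 0, 0, 0, 0],
    [1.98, 2.24, 0, 0, 0, 0],
    [1.98, 2.24, 0, 0, 0, 0],
    [1.98, 2.24, 0, 0, 0, 0],
    [1.98, 2.24, 0, 0, 0, 0],
    [1.98, 2.24, 0, 0, 0, 0],
    [1.98, 2.24, 0, 0, 0, 0],
    [1.98, 2.24, 0, 0, 0, 0],
    [1.98, 2.24, 0, 0, 0, 0],
    [1.98, 2.24, 0, 0, 0, 0],
    [1.98, 2.24, 0, 0, 0, 0],
    [1.98, 2.24, 0, 0, 0, 0],
    [1.98, 2.24, 0, 0, 0, 0],
    [1.98, 2.24, 0, 0, 0, 0]
  ],
  "grip": 0
}}

```text
clock: 2.82
tool_pos: [0.381, 0.2484, 0.3299]
orientation: [-180.0, -0.0, -19.2]
force: [0.4, 0.3, 0.4]
opening: 0.0006
gripper_force: 0.0
```

Request:
{"op": "play_rows", "data": {
  "plan": [
    [1.08, 1.68, 0.6, 0, 0, 0],
    [1.08, 1.68, 0.6, 0, 0, 0],
    [1.08, 1.68, 0.6, 0, 0, 0],
    [1.08, 1.68, 0.6, 0, 0, 0],
    [1.08, 1.68, 0.6, 0, 0, 0],
    [1.08, 1.68, 0.6, 0, 0, 0],
    [1.08, 1.68, 0.6, 0, 0, 0],
    [1.08, 1.68, 0.6, 0, 0, 0],
    [1.08, 1.68, 0.6, 0, 0, 0],
    [1.08, 1.68, 0.6, 0, 0, 0],
    [1.08, 1.68, 0.6, 0, 0, 0],
    [1.08, 1.68, 0.6, 0, 0, 0],
    [1.08, 1.68, 0.6, 0, 0, 0],
    [1.08, 1.68, 0.6, 0, 0, 0],
    [1.08, 1.68, 0.6, 0, 0, 0],
    [1.08, 1.68, 0.6, 0, 0, 0],
    [1.08, 1.68, 0.6, 0, 0, 0],
    [1.08, 1.68, 0.6, 0, 0, 0],
    [1.08, 1.68, 0.6, 0, 0, 0],
    [1.08, 1.68, 0.6, 0, 0, 0]
  ]
}}

```text
clock: 4.48
tool_pos: [0.4742, -0.1396, 0.2095]
orientation: [-180.0, -0.0, -19.2]
force: [0.6, 0.3, 0.2]
opening: 0.0001
gripper_force: 0.0
```

```bash
python3 - <<'E'
from h import *
o=get_obs();print(o['clock'],o['joint_pos'],o['tool_pos'],o['orientation'],o['opening'])
save('wrist','w0'); spots('wrist',['changer','cam_pivot','lever_handle','push_face','beam','cuvette_rear','cuvette_front'])
E
```

```text
4.4833 [ 6.42939152e+00  5.02038737e+00 -2.46637400e+01  2.69296025e-03
 -6.02889697e+01  6.43332414e+01] [ 0.47419421 -0.13959296  0.20947584] [-1.79990456e+02 -2.52616562e-02 -1.92360351e+01] 7.545013751873389e-05
wrist changer [ 0.5795 -0.0788 -0.001 ] 0.76
wrist changer [ 0.5397  0.0139 -0.0024] 0.55
wrist cam_pivot [ 0.538  -0.1216  0.0467] 0.56
wrist lever_handle [ 0.4979 -0.1628  0.0486] 0.69
wrist push_face [ 0.4512 -0.0892  0.0415] 0.9
wrist beam [ 0.647  -0.0758  0.0239] 0.81
wrist beam [ 0.4525 -0.0871  0.0413] 0.53
wrist cuvette_rear [ 0.6126 -0.2202 -0.0024] 0.69
wrist cuvette_front [ 0.6439 -0.0718  0.0283] 0.77
```

View pics/w0.png

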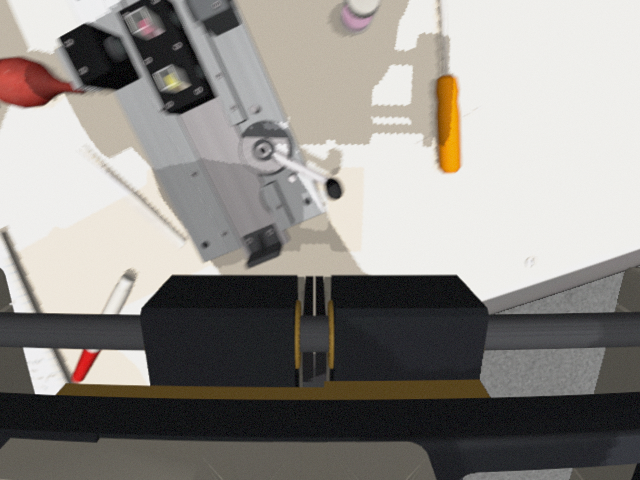

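The wrist view shows the lever handle at (335, 188), the cam axis at (264, 149) and the top of the push plate near (263, 243). The closed fingers show at the bottom. I'll check these three pixels through the calibration.

```bash
cat >> h.py <<'E'
from scipy.spatial.transform import Rotation as Ro
def ray(s,u,v,z):
    p=np.array([(u-s['cx'])/s['fx'],(v-s['cy'])/s['fy']]);q=p.copy()
    for _ in range(8): q=p/(1+s['k1']*(q@q))
    d=Ro.from_euler('xyz',s['attitude'],degrees=True).as_matrix()@np.array([*q,1])
    c=np.array(s['position']); return c+d*(z-c[2])/d[2]
E
python3 - <<'E'
from h import *
s=snapshot('wrist');print(s['position'],s['attitude'])
for n,u,v,z in [('handle',335,188,.063),('pivot',264,149,.036),('plate',263,236,.053)]: print(n,ray(s,u,v,z))
s=snapshot('top')
for n,u,v,z in [('handle',343,281,.055),('pivot',322,261,.034)]: print(n,ray(s,u,v,z))
E
```

```text
[ 0.54353191 -0.16296776  0.34908621] [ 1.64275079e+02  3.32909164e-02 -1.09291577e+02]
handle [ 0.4948049  -0.16202228  0.063     ]
pivot [ 0.53767892 -0.11938448  0.036     ]
plate [ 0.47585165 -0.09684398  0.053     ]
handle [ 0.49142227 -0.16124244  0.055     ]
pivot [ 0.53620481 -0.11829606  0.034     ]
```

Request:
{"op": "play_rows", "data": {
  "plan": [
    [0, 0, 0, 0, 0, 6.96],
    [0, 0, 0, 0, 0, 6.96],
    [0, 0, 0, 0, 0, 6.96],
    [0, 0, 0, 0, 0, 6.96],
    [0, 0, 0, 0, 0, 6.96],
    [0, 0, 0, 0, 0, 6.96],
    [0, 0, 0, 0, 0, 6.96],
    [0, 0, 0, 0, 0, 6.96],
    [0, 0, 0, 0, 0, 6.96],
    [0, 0, 0, 0, 0, 6.96],
    [0, 0, 0, 0, 0, 6.96],
    [0, 0, 0, 0, 0, 6.96],
    [0, 0, 0, 0, 0, 6.96],
    [0, 0, 0, 0, 0, 6.96],
    [0, 0, 0, 0, 0, 6.96]
  ]
}}

```text
clock: 6.23
tool_pos: [0.4741, -0.1381, 0.2098]
orientation: [-180.0, 0.0, -123.9]
force: [-0.7, 0.4, 0.6]
opening: -0.0001
gripper_force: 0.0
```

Request:
{"op": "play_rows", "data": {
  "plan": [
    [0, 0, 0, 0, 0, 6.96],
    [0, 0, 0, 0, 0, 6.96],
    [0, 0, 0, 0, 0, 6.96],
    [0, 0, 0, 0, 0, 6.96],
    [0, 0, 0, 0, 0, 6.96],
    [0, 0, 0, 0, 0, 6.96],
    [0, 0, 0, 0, 0, 6.96],
    [0, 0, 0, 0, 0, 6.96],
    [0, 0, 0, 0, 0, 6.96],
    [0, 0, 0, 0, 0, 6.96],
    [0, 0, 0, 0, 0, 6.96],
    [0, 0, 0, 0, 0, 6.96],
    [0, 0, 0, 0, 0, 6.96],
    [0, 0, 0, 0, 0, 6.96],
    [0, 0, 0, 0, 0, 6.96],
    [0, 0, 0, 0, 0, 0]
  ]
}}

```text
clock: 7.57
tool_pos: [0.4741, -0.1381, 0.2098]
orientation: [180.0, 0.0, 131.7]
force: [0.2, -0.7, 0.5]
opening: 0.0007
gripper_force: 0.0
```

Request:
{"op": "play_rows", "data": {
  "plan": [
    [0, 0, 1.5, 0, 0, 0],
    [0, 0, 1.5, 0, 0, 0],
    [0, 0, 1.5, 0, 0, 0],
    [0, 0, 1.5, 0, 0, 0],
    [0, 0, 1.5, 0, 0, 0],
    [0, 0, 1.5, 0, 0, 0],
    [0, 0, 1.5, 0, 0, 0],
    [0, 0, 1.5, 0, 0, 0],
    [0, 0, 1.5, 0, 0, 0],
    [0, 0, 1.5, 0, 0, 0],
    [0, 0, 0, 0, 0, 0]
  ]
}}

```text
clock: 8.48
tool_pos: [0.4724, -0.1383, 0.0573]
orientation: [-179.8, -0.2, 132.2]
force: [-0.6, -1.0, -0.2]
opening: 0.0006
gripper_force: 0.0
```

```bash
python3 - <<'E'
from h import *
s=snapshot('scene');f=s['frame'][190:370,180:440,::-1];cv2.imwrite('pics/s1.png',cv2.resize(f,None,fx=3,fy=3))
s=snapshot('wrist');print(s['position'])
o=get_obs();print(o['tool_pos'],o['orientation'],o['joint_pos'])
E
```

```text
[ 0.42411364 -0.08460091  0.19776536]
[ 0.4739623  -0.13845722  0.05961889] [-1.79944656e+02 -2.58590058e-02  1.32140660e+02] [ 6.58165579e+00  1.56692218e+01 -3.51613017e+01  1.76277704e-02
 -3.92295395e+01 -1.44454644e+02]
```

View pics/s1.png

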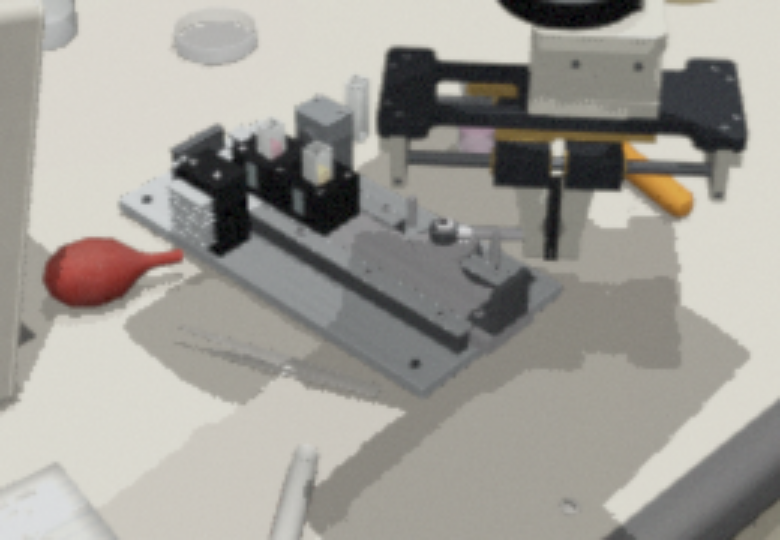

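The scene view shows the fingers low at about (550, 230) in the crop. They are just behind the handle, clear of the plate at (500, 300) and the hub at (443, 230). Next I close the gap and start the swing.

Request:
{"op": "play_rows", "data": {
  "plan": [
    [-0.2, 0, 0, 0, 0, 0],
    [-0.2, 0, 0, 0, 0, 0],
    [-0.2, 0, 0, 0, 0, 0],
    [-0.2, 0, 0, 0, 0, 0],
    [-0.2, 0, 0, 0, 0, 0],
    [-0.1, 0, 0, 0, 0, 0],
    [-0.21, -0.054, 0, 0, 0, -2],
    [-0.21, -0.054, 0, 0, 0, -2],
    [-0.21, -0.054, 0, 0, 0, -2],
    [-0.21, -0.054, 0, 0, 0, -2],
    [-0.21, -0.054, 0, 0, 0, -2],
    [-0.21, -0.054, 0, 0, 0, -2]
  ]
}}

```text
clock: 9.58
tool_pos: [0.4881, -0.1578, 0.0595]
orientation: [-180.0, -0.0, 144.1]
force: [-0.5, 1.5, -0.6]
opening: 0.0005
gripper_force: 0.4
```

Request:
{"op": "play_rows", "data": {
  "plan": [
    [-0.316, -0.078, 0, 0, 0, -3],
    [-0.316, -0.078, 0, 0, 0, -3],
    [-0.316, -0.078, 0, 0, 0, -3],
    [-0.316, -0.078, 0, 0, 0, -3],
    [-0.316, -0.078, 0, 0, 0, -3],
    [-0.316, -0.078, 0, 0, 0, -3],
    [-0.316, -0.078, 0, 0, 0, -3],
    [-0.316, -0.078, 0, 0, 0, -3],
    [-0.316, -0.078, 0, 0, 0, -3],
    [-0.316, -0.078, 0, 0, 0, -3]
  ]
}}

```text
clock: 10.42
tool_pos: [0.514, -0.1768, 0.0594]
orientation: [180.0, -0.0, 174.1]
force: [-0.7, 1.6, 0.5]
opening: 0.0004
gripper_force: 1.0
```

```bash
python3 - <<'E'
from h import *
o=get_obs();print(o['tool_pos'],o['orientation'],o['force'])
for c in ['scene','top','wrist']: snapshot(c);spots(c,['lever_handle','cam_pivot'])
E
```

```text
[ 0.5139931  -0.17679736  0.05939814] [ 1.79987705e+02 -4.79380906e-02  1.74096587e+02] [-0.69560254  1.64709557  0.5368482 ]
scene lever_handle [ 0.5312 -0.1813  0.0468] 0.6
scene lever_handle [ 0.5804 -0.0803  0.    ] 0.53
scene cam_pivot [ 0.5397 -0.1198  0.0465] 0.8
```

The handle is following, at (0.531, -0.181) as computed.

Request:
{"op": "play_rows", "data": {
  "plan": [
    [-0.316, -0.078, 0, 0, 0, -3],
    [-0.316, -0.078, 0, 0, 0, -3],
    [-0.316, -0.078, 0, 0, 0, -3],
    [-0.316, -0.078, 0, 0, 0, -3],
    [-0.316, -0.078, 0, 0, 0, -3],
    [-0.316, -0.078, 0, 0, 0, -3],
    [-0.316, -0.078, 0, 0, 0, -3],
    [-0.316, -0.078, 0, 0, 0, -3],
    [-0.316, -0.078, 0, 0, 0, -3],
    [-0.316, -0.078, 0, 0, 0, -3],
    [-0.316, -0.078, 0, 0, 0, -3],
    [-0.316, -0.078, 0, 0, 0, -3],
    [-0.316, -0.078, 0, 0, 0, -3],
    [-0.316, -0.078, 0, 0, 0, -3],
    [-0.316, -0.078, 0, 0, 0, -3],
    [-0.316, -0.078, 0, 0, 0, -3],
    [-0.316, -0.078, 0, 0, 0, -3],
    [-0.316, -0.078, 0, 0, 0, -3],
    [-0.316, -0.078, 0, 0, 0, -3],
    [-0.316, -0.078, 0, 0, 0, -3]
  ]
}}

```text
clock: 12.53
tool_pos: [0.5758, -0.1677, 0.0596]
orientation: [-180.0, -0.0, -125.9]
force: [0.3, -2.0, 0.5]
opening: 0.0004
gripper_force: 0.9
```

Request:
{"op": "play_rows", "data": {
  "plan": [
    [-0.21, -0.054, 0, 0, 0, -2],
    [-0.21, -0.054, 0, 0, 0, -2],
    [-0.21, -0.054, 0, 0, 0, -2],
    [-0.105, -0.027, 0, 0, 0, -1],
    [-0.105, -0.027, 0, 0, 0, -1]
  ]
}}

```text
clock: 12.95
tool_pos: [0.5824, -0.1618, 0.0596]
orientation: [-180.0, -0.0, -118.0]
force: [0.0, -2.5, -0.9]
opening: 0.0005
gripper_force: 1.0
```

```bash
python3 - <<'E'
from h import *
o=get_obs();print(o['tool_pos'],o['orientation'],o['force'],o['joint_pos'][5])
for c in ['scene','top','wrist']: snapshot(c);spots(c,['lever_handle','cam_pivot'])
E
```

```text
[ 0.58236236 -0.16176412  0.05964658] [-1.79973334e+02 -1.88691613e-03 -1.18010493e+02] [ 0.01183093 -2.45851924 -0.88192317] -31.013494824390097
scene lever_handle [ 0.5907 -0.1515  0.0452] 0.72
scene cam_pivot [ 0.5395 -0.1202  0.0481] 0.55
top cam_pivot [ 0.5382 -0.1166  0.0491] 0.66
top cam_pivot [ 0.455  -0.0883  0.0423] 0.63
```

Eight degrees or so are left. I'll go on at one degree per row and watch the force.

Request:
{"op": "play_rows", "data": {
  "plan": [
    [-0.105, -0.027, 0, 0, 0, -1],
    [-0.105, -0.027, 0, 0, 0, -1],
    [-0.105, -0.027, 0, 0, 0, -1],
    [-0.105, -0.027, 0, 0, 0, -1]
  ]
}}

```text
clock: 13.73
tool_pos: [0.5852, -0.1583, 0.0597]
orientation: [-180.0, 0.0, -113.9]
force: [2.7, -1.8, 0.5]
opening: 0.0003
gripper_force: 1.5
```

Request:
{"op": "play_rows", "data": {
  "plan": [
    [-0.105, -0.027, 0, 0, 0, -1],
    [-0.105, -0.027, 0, 0, 0, -1],
    [0, 0, 0, 0, 0, 0]
  ]
}}

```text
clock: 13.98
tool_pos: [0.5867, -0.1565, 0.0596]
orientation: [-180.0, 0.0, -111.9]
force: [3.5, -1.5, -0.5]
opening: 0.0005
gripper_force: 1.4
```

Request:
{"op": "play_rows", "data": {
  "plan": [
    [-0.105, -0.027, 0, 0, 0, -1],
    [0, 0, 0, 0, 0, 0]
  ]
}}

```text
clock: 14.15
tool_pos: [0.5873, -0.1557, 0.0597]
orientation: [-180.0, 0.0, -111.0]
force: [4.2, -1.7, -1.0]
opening: 0.0006
gripper_force: 1.6
```

```bash
python3 - <<'E'
from h import *
s=snapshot('scene');f=s['frame'][200:340,210:400,::-1];cv2.imwrite('pics/s2.png',cv2.resize(f,None,fx=4,fy=4))
spots('scene',['lever_handle','cam_pivot'])
o=get_obs();print(o['force'],o['moment'])
E
```

```text
scene lever_handle [ 0.5937 -0.1424  0.0463] 0.86
scene cam_pivot [ 0.5377 -0.1189  0.0486] 0.78
[ 1.94326171 -2.41052574  0.1461168 ] [-0.46400867 -0.53200372 -0.02639055]
```

View pics/s2.png

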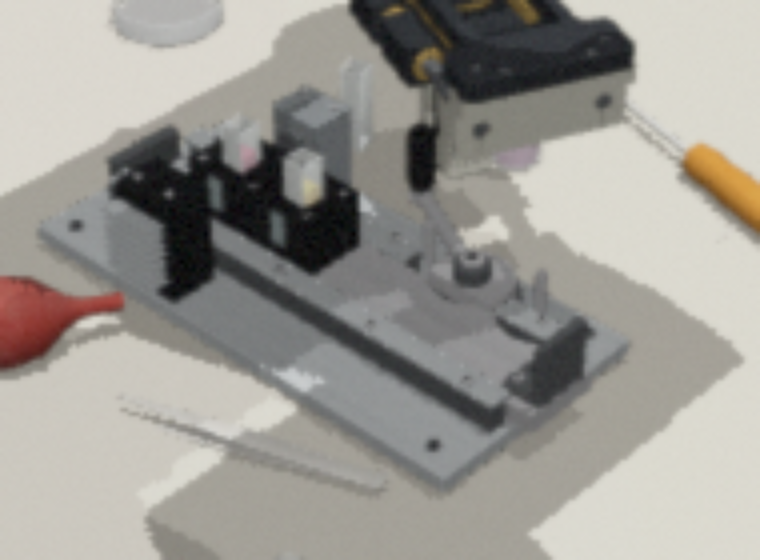

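The crop shows the handle at (420, 158), nearly over the forward dowel at (432, 232), with the finger block behind it. I push to the stop.

Request:
{"op": "play_rows", "data": {
  "plan": [
    [-0.105, -0.027, 0, 0, 0, -1],
    [0, 0, 0, 0, 0, 0]
  ]
}}

```text
clock: 14.47
tool_pos: [0.5871, -0.1548, 0.0594]
orientation: [179.9, -0.0, -110.0]
force: [1.6, -1.2, -0.0]
opening: 0.0005
gripper_force: 0.7
```

Request:
{"op": "play_rows", "data": {
  "plan": [
    [-0.105, -0.027, 0, 0, 0, -1],
    [0, 0, 0, 0, 0, 0]
  ]
}}

```text
clock: 14.63
tool_pos: [0.5874, -0.1545, 0.0594]
orientation: [179.9, -0.1, -108.9]
force: [0.0, -5.5, 1.8]
opening: 0.0006
gripper_force: 2.5
```

The stop is reached. The tool stayed put and the force rose to 5.5 N. Now I back off, lift, and go behind the push plate.

Request:
{"op": "play_rows", "data": {
  "plan": [
    [0.2, 0, 0, 0, 0, 0],
    [0.6, 0, 0, 0, 0, 0],
    [0.6, 0, 0, 0, 0, 0],
    [0.6, 0, 0, 0, 0, 0],
    [0, 0, -2, 0, 0, 0],
    [0, 0, -2, 0, 0, 0],
    [0, 0, -2, 0, 0, 0],
    [0, 0, -2, 0, 0, 0],
    [0, 0, -2, 0, 0, 0]
  ]
}}

```text
clock: 15.38
tool_pos: [0.5811, -0.1733, 0.1604]
orientation: [180.0, 0.0, -109.1]
force: [-0.3, -0.7, -0.7]
opening: 0.0006
gripper_force: 0.0
```

Request:
{"op": "play_rows", "data": {
  "plan": [
    [-0.37, 2.1, 0, 0, 0, 0],
    [-0.37, 2.1, 0, 0, 0, 0],
    [-0.37, 2.1, 0, 0, 0, 0],
    [-0.37, 2.1, 0, 0, 0, 0],
    [-0.37, 2.1, 0, 0, 0, 0],
    [-0.37, 2.1, 0, 0, 0, 0],
    [-0.37, 2.1, 0, 0, 0, 0],
    [-0.37, 2.1, 0, 0, 0, 0],
    [0, 0, 0, 0, 0, 6.65],
    [0, 0, 0, 0, 0, 6.65],
    [0, 0, 0, 0, 0, 6.65],
    [0, 0, 0, 0, 0, 6.65],
    [0, 0, 0, 0, 0, 6.65],
    [0, 0, 0, 0, 0, 6.65],
    [0, 0, 0, 0, 0, 6.65],
    [0, 0, 0, 0, 0, 6.65],
    [0, 0, 0, 0, 0, 6.65],
    [0, 0, 0, 0, 0, 6.65]
  ]
}}

```text
clock: 16.88
tool_pos: [0.4322, -0.0904, 0.1596]
orientation: [180.0, -0.0, -175.9]
force: [-0.3, -0.6, 0.0]
opening: 0.0005
gripper_force: 0.0
```

```bash
python3 - <<'E'
from h import *
o=get_obs();print(o['tool_pos'],o['orientation'],o['joint_pos'])
for c in ['scene','top']: 
  save(c,c+'2')
  spots(c,['lever_handle','cam_pivot','push_face','cuvette_rear','cuvette_front'])
f=cv2.imread('pics/scene2.png')[200:340,210:400];cv2.imwrite('pics/s3.png',cv2.resize(f,None,fx=4,fy=4))
E
```

```text
[ 0.43215091 -0.09043516  0.15955721] [ 1.79984604e+02 -4.81045938e-03 -1.75886011e+02] [ 1.39141336e+01  2.77055396e+00 -3.45463603e+01 -2.01056788e-02
 -5.26852071e+01 -9.97879574e+01]
scene lever_handle [ 0.5946 -0.1408  0.0467] 0.77
scene lever_handle [ 0.6464 -0.0765  0.0308] 0.25
scene cam_pivot [ 0.5372 -0.1202  0.0513] 0.62
scene push_face [ 0.4513 -0.0881  0.0412] 0.67
scene cuvette_rear [ 0.6047 -0.0756  0.028 ] 0.52
top lever_handle [ 0.5942 -0.1404  0.0445] 0.51
top cam_pivot [ 0.5366 -0.1169  0.0512] 0.96
top cuvette_rear [ 0.604  -0.0782  0.0254] 0.51
top cuvette_front [ 0.6473 -0.0746  0.0257] 0.58
```

View pics/s3.png

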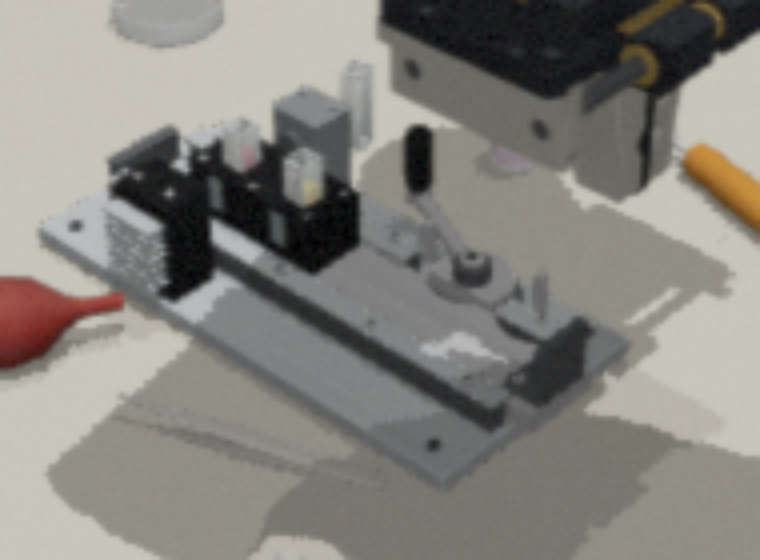

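The lever stands at its stop with the flat towards the slide. The plate's near end is at (555, 365) in the crop. The fingers descend behind it and push gently.

Request:
{"op": "play_rows", "data": {
  "plan": [
    [0, 0, 1.5, 0, 0, 0],
    [0, 0, 1.5, 0, 0, 0],
    [0, 0, 1.5, 0, 0, 0],
    [0, 0, 1.5, 0, 0, 0],
    [0, 0, 1.5, 0, 0, 0],
    [0, 0, 1.5, 0, 0, 0],
    [0, 0, 1, 0, 0, 0],
    [0, 0, 0.6, 0, 0, 0],
    [0, 0, 0, 0, 0, 0]
  ]
}}

```text
clock: 18.23
tool_pos: [0.4318, -0.0902, 0.0525]
orientation: [-180.0, -0.1, -175.5]
force: [-1.1, 0.5, -0.5]
opening: 0.0004
gripper_force: 0.0
```

Request:
{"op": "play_rows", "data": {
  "plan": [
    [-0.2, 0, 0, 0, 0, 0],
    [-0.2, 0, 0, 0, 0, 0],
    [-0.2, 0, 0, 0, 0, 0],
    [-0.2, 0, 0, 0, 0, 0],
    [-0.15, 0, 0, 0, 0, 0],
    [-0.15, 0, 0, 0, 0, 0],
    [-0.15, 0, 0, 0, 0, 0],
    [-0.15, 0, 0, 0, 0, 0],
    [-0.15, 0, 0, 0, 0, 0],
    [-0.15, 0, 0, 0, 0, 0]
  ]
}}

```text
clock: 19.07
tool_pos: [0.4493, -0.0889, 0.0535]
orientation: [-180.0, -0.0, -175.5]
force: [-1.9, -1.1, 1.1]
opening: 0.0004
gripper_force: 1.1
```

Request:
{"op": "play_rows", "data": {
  "plan": [
    [-0.2, 0, 0, 0, 0, 0],
    [-0.2, 0, 0, 0, 0, 0],
    [-0.2, 0, 0, 0, 0, 0],
    [-0.2, 0, 0, 0, 0, 0],
    [-0.2, 0, 0, 0, 0, 0],
    [-0.2, 0, 0, 0, 0, 0],
    [-0.2, 0, 0, 0, 0, 0],
    [-0.2, 0, 0, 0, 0, 0],
    [-0.2, 0, 0, 0, 0, 0],
    [-0.2, 0, 0, 0, 0, 0]
  ]
}}

```text
clock: 19.9
tool_pos: [0.4695, -0.0872, 0.0535]
orientation: [-180.0, -0.0, -175.5]
force: [-2.2, -0.6, -0.2]
opening: 0.0003
gripper_force: 1.1
```

Request:
{"op": "play_rows", "data": {
  "plan": [
    [-0.2, 0, 0, 0, 0, 0],
    [-0.2, 0, 0, 0, 0, 0],
    [-0.2, 0, 0, 0, 0, 0],
    [-0.2, 0, 0, 0, 0, 0],
    [-0.1, 0, 0, 0, 0, 0],
    [-0.1, 0, 0, 0, 0, 0]
  ]
}}

```text
clock: 20.4
tool_pos: [0.4795, -0.0864, 0.0536]
orientation: [180.0, 0.0, -175.5]
force: [-2.3, -1.8, -1.6]
opening: 0.0003
gripper_force: 1.0
```

Request:
{"op": "play_rows", "data": {
  "plan": [
    [-0.1, 0, 0, 0, 0, 0],
    [-0.1, 0, 0, 0, 0, 0],
    [-0.1, 0, 0, 0, 0, 0],
    [0, 0, 0, 0, 0, 0]
  ]
}}

```text
clock: 20.73
tool_pos: [0.4826, -0.0862, 0.0536]
orientation: [180.0, 0.0, -175.5]
force: [-1.1, -1.6, -0.5]
opening: 0.0003
gripper_force: 0.7
```

Request:
{"op": "play_rows", "data": {
  "plan": [
    [-0.1, 0, 0, 0, 0, 0],
    [0, 0, 0, 0, 0, 0]
  ]
}}

```text
clock: 20.9
tool_pos: [0.4831, -0.0861, 0.0536]
orientation: [180.0, -0.0, -175.5]
force: [-2.6, 0.2, 1.6]
opening: 0.0004
gripper_force: 1.6
```

Request:
{"op": "play_rows", "data": {
  "plan": [
    [-0.1, 0, 0, 0, 0, 0],
    [0, 0, 0, 0, 0, 0]
  ]
}}

```text
clock: 21.07
tool_pos: [0.4832, -0.0862, 0.0534]
orientation: [-180.0, -0.1, -175.6]
force: [-5.5, 0.4, 4.0]
opening: 0.0005
gripper_force: 3.0
```

Request:
{"op": "play_rows", "data": {
  "plan": [
    [-0.1, 0, 0, 0, 0, 0],
    [0, 0, 0, 0, 0, 0]
  ]
}}

```text
clock: 21.23
tool_pos: [0.4833, -0.0863, 0.0533]
orientation: [-180.0, -0.2, -175.6]
force: [-8.8, 0.9, 5.1]
opening: 0.0005
gripper_force: 4.3
```

The slide is firmly at its stop, with the tool fixed at 0.483 under 9 N. Now I back off, lift and go round to the forward side of the handle.

Request:
{"op": "play_rows", "data": {
  "plan": [
    [0, 0, 0, 0, 0, 0],
    [0.3, 0, 0, 0, 0, 0],
    [0.7, 0, 0, 0, 0, 0],
    [0.7, 0, 0, 0, 0, 0],
    [0.5, 0, 0, 0, 0, 0],
    [0, 0, -2, 0, 0, 0],
    [0, 0, -2, 0, 0, 0],
    [0, 0, -2, 0, 0, 0],
    [0, 0, -2, 0, 0, 0],
    [0, 0, -2, 0, 0, 0]
  ]
}}

```text
clock: 22.07
tool_pos: [0.4632, -0.0876, 0.1548]
orientation: [180.0, 0.1, -175.5]
force: [1.0, 0.7, 0.0]
opening: 0.0006
gripper_force: 0.0
```

Request:
{"op": "play_rows", "data": {
  "plan": [
    [-2.16, -0.63, 0, 0, 0, 0],
    [-2.16, -0.63, 0, 0, 0, 0],
    [-2.16, -0.63, 0, 0, 0, 0],
    [-2.16, -0.63, 0, 0, 0, 0],
    [-2.16, -0.63, 0, 0, 0, 0],
    [-2.16, -0.63, 0, 0, 0, 0],
    [0, 0, 0, 0, 0, -6.5],
    [0, 0, 0, 0, 0, -6.5],
    [0, 0, 0, 0, 0, -6.5],
    [0, 0, 0, 0, 0, -6.5],
    [0, 0, 0, 0, 0, -6.5],
    [0, 0, 0, 0, 0, -6.5],
    [0, 0, 0, 0, 0, -6.5],
    [0, 0, 0, 0, 0, -6.5],
    [0, 0, 0, 0, 0, -6.5],
    [0, 0, 0, 0, 0, -6.5],
    [0, 0, 0, 0, 0, 0]
  ]
}}

```text
clock: 23.48
tool_pos: [0.5954, -0.1152, 0.1537]
orientation: [-180.0, 0.0, -110.2]
force: [0.2, -0.3, 0.0]
opening: 0.0006
gripper_force: 0.0
```

```bash
python3 - <<'E'
from h import *
o=get_obs();print(o['tool_pos'],o['orientation'],o['joint_pos'])
for c in ['scene','top']: 
  save(c,c+'3')
  spots(c,['lever_handle','cam_pivot','push_face','cuvette_rear','cuvette_front'])
f=cv2.imread('pics/scene3.png')[200:340,210:400];cv2.imwrite('pics/s4.png',cv2.resize(f,None,fx=4,fy=4))
E
```

```text
[ 0.59544741 -0.11520377  0.15366385] [-1.79968683e+02  1.49446265e-02 -1.10233944e+02] [ 7.48692557e+00  1.83476661e+01 -1.53361202e+01  1.60895018e-03
 -5.62815393e+01 -2.77217661e+01]
scene lever_handle [ 0.593  -0.1397  0.0457] 0.77
scene cam_pivot [ 0.5381 -0.1222  0.0472] 0.63
scene push_face [ 0.4914 -0.0856  0.0425] 0.69
scene cuvette_rear [ 0.6481 -0.0745  0.0254] 0.56
scene cuvette_front [ 0.6862 -0.0714  0.0289] 0.47
top cam_pivot [ 0.5379 -0.1168  0.0511] 0.71
top push_face [ 0.4957 -0.0855  0.042 ] 0.58
top push_face [ 0.6209 -0.0769 -0.0008] 0.55
top cuvette_front [ 4.278e-01  1.047e-01 -2.000e-04] 0.7
```

View pics/s4.png

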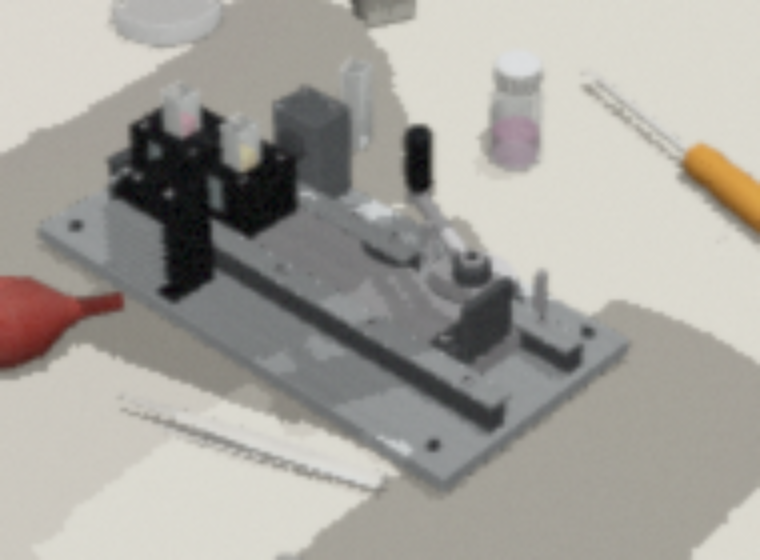

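The slide is forward and the rear cuvette stands at (0.648, -0.075), in the beam. The handle at (420, 158) is free, with room ahead of it before the detector at (313, 145). The fingers descend on its forward side.

Request:
{"op": "play_rows", "data": {
  "plan": [
    [0, 0, 1.5, 0, 0, 0],
    [0, 0, 1.5, 0, 0, 0],
    [0, 0, 1.5, 0, 0, 0],
    [0, 0, 1.5, 0, 0, 0],
    [0, 0, 1.5, 0, 0, 0],
    [0, 0, 1.3, 0, 0, 0],
    [0, 0, 0.6, 0, 0, 0],
    [0, 0, 0, 0, 0, 0]
  ]
}}

```text
clock: 24.75
tool_pos: [0.5946, -0.1154, 0.0581]
orientation: [179.9, -0.1, -110.6]
force: [-0.4, 0.2, 0.5]
opening: 0.0004
gripper_force: 0.0
```

Request:
{"op": "play_rows", "data": {
  "plan": [
    [0.2, 0, 0, 0, 0, 0],
    [0.2, 0, 0, 0, 0, 0],
    [0.2, 0, 0, 0, 0, 0],
    [0.15, 0, 0, 0, 0, 0],
    [0.188, -0.055, 0, 0, 0, 2],
    [0.188, -0.055, 0, 0, 0, 2],
    [0.188, -0.055, 0, 0, 0, 2],
    [0.188, -0.055, 0, 0, 0, 2],
    [0.188, -0.055, 0, 0, 0, 2]
  ]
}}

```text
clock: 25.5
tool_pos: [0.592, -0.1321, 0.0604]
orientation: [-179.9, 0.1, -120.6]
force: [0.3, 1.1, 0.6]
opening: 0.0005
gripper_force: 0.6
```

Request:
{"op": "play_rows", "data": {
  "plan": [
    [0.285, -0.079, 0, 0, 0, 3],
    [0.285, -0.079, 0, 0, 0, 3],
    [0.285, -0.079, 0, 0, 0, 3],
    [0.285, -0.079, 0, 0, 0, 3],
    [0.285, -0.079, 0, 0, 0, 3],
    [0.285, -0.079, 0, 0, 0, 3],
    [0.285, -0.079, 0, 0, 0, 3],
    [0.285, -0.079, 0, 0, 0, 3],
    [0.285, -0.079, 0, 0, 0, 3],
    [0.285, -0.079, 0, 0, 0, 3]
  ]
}}

```text
clock: 26.33
tool_pos: [0.5779, -0.1578, 0.0602]
orientation: [-180.0, 0.1, -150.7]
force: [1.0, 1.3, 0.1]
opening: 0.0004
gripper_force: 0.6
```

```bash
python3 - <<'E'
from h import *
o=get_obs();print(o['tool_pos'],o['orientation'],o['force'])
for c in ['scene','top']: snapshot(c);spots(c,['lever_handle','push_face','cuvette_rear'])
E
```

```text
[ 0.57787584 -0.15778704  0.06022204] [-1.79972257e+02  7.31281350e-02 -1.50694164e+02] [0.97482385 1.26644004 0.09348598]
scene lever_handle [ 0.5641 -0.1728  0.0477] 0.71
scene push_face [ 0.4915 -0.0872  0.0446] 0.76
scene cuvette_rear [ 0.6435 -0.0772  0.0262] 0.7
scene cuvette_rear [ 0.5648 -0.1738  0.0469] 0.35
top push_face [ 0.4962 -0.082   0.0431] 0.65
```

Request:
{"op": "play_rows", "data": {
  "plan": [
    [0.285, -0.079, 0, 0, 0, 3],
    [0.285, -0.079, 0, 0, 0, 3],
    [0.285, -0.079, 0, 0, 0, 3],
    [0.285, -0.079, 0, 0, 0, 3],
    [0.285, -0.079, 0, 0, 0, 3],
    [0.285, -0.079, 0, 0, 0, 3],
    [0.285, -0.079, 0, 0, 0, 3],
    [0.285, -0.079, 0, 0, 0, 3],
    [0.285, -0.079, 0, 0, 0, 3],
    [0.285, -0.079, 0, 0, 0, 3],
    [0.285, -0.079, 0, 0, 0, 3],
    [0.285, -0.079, 0, 0, 0, 3],
    [0.285, -0.079, 0, 0, 0, 3],
    [0.285, -0.079, 0, 0, 0, 3],
    [0.285, -0.079, 0, 0, 0, 3],
    [0.285, -0.079, 0, 0, 0, 3],
    [0.285, -0.079, 0, 0, 0, 3],
    [0.285, -0.079, 0, 0, 0, 3],
    [0.285, -0.079, 0, 0, 0, 3],
    [0.285, -0.079, 0, 0, 0, 3]
  ]
}}

```text
clock: 28.4
tool_pos: [0.5236, -0.1738, 0.0597]
orientation: [180.0, 0.0, 149.4]
force: [1.1, -0.9, -0.6]
opening: 0.0004
gripper_force: 0.7
```

Request:
{"op": "play_rows", "data": {
  "plan": [
    [0.188, -0.055, 0, 0, 0, 2],
    [0.188, -0.055, 0, 0, 0, 2],
    [0.188, -0.055, 0, 0, 0, 2],
    [0.188, -0.055, 0, 0, 0, 2],
    [0.188, -0.055, 0, 0, 0, 2],
    [0.094, -0.029, 0, 0, 0, 1],
    [0.094, -0.029, 0, 0, 0, 1],
    [0.094, -0.029, 0, 0, 0, 1]
  ]
}}

```text
clock: 29.07
tool_pos: [0.5115, -0.1695, 0.0596]
orientation: [-180.0, 0.0, 136.4]
force: [0.0, -1.2, 0.5]
opening: 0.0003
gripper_force: 0.6
```

Request:
{"op": "play_rows", "data": {
  "plan": [
    [0.094, -0.029, 0, 0, 0, 1],
    [0.094, -0.029, 0, 0, 0, 1],
    [0, 0, 0, 0, 0, 0]
  ]
}}

```text
clock: 29.32
tool_pos: [0.5095, -0.1684, 0.0596]
orientation: [180.0, -0.0, 134.4]
force: [-0.2, -1.2, 0.9]
opening: 0.0002
gripper_force: 0.2
```

Request:
{"op": "play_rows", "data": {
  "plan": [
    [0.094, -0.029, 0, 0, 0, 1],
    [0.094, -0.029, 0, 0, 0, 1],
    [0, 0, 0, 0, 0, 0]
  ]
}}

```text
clock: 29.57
tool_pos: [0.5078, -0.1675, 0.0596]
orientation: [180.0, -0.0, 132.4]
force: [-0.1, -0.4, 0.8]
opening: 0.0003
gripper_force: 0.2
```

Request:
{"op": "play_rows", "data": {
  "plan": [
    [0.094, -0.029, 0, 0, 0, 1],
    [0.094, -0.029, 0, 0, 0, 1],
    [0, 0, 0, 0, 0, 0]
  ]
}}

```text
clock: 29.82
tool_pos: [0.5061, -0.1665, 0.0595]
orientation: [180.0, -0.0, 130.4]
force: [0.4, -0.9, -0.4]
opening: 0.0004
gripper_force: 0.2
```

Request:
{"op": "play_rows", "data": {
  "plan": [
    [0.094, 0, 0, 0, 0, 0],
    [0, 0, 0, 0, 0, 0]
  ]
}}

```text
clock: 29.98
tool_pos: [0.5054, -0.1658, 0.0595]
orientation: [-180.0, -0.0, 130.5]
force: [-0.1, -1.3, -0.8]
opening: 0.0005
gripper_force: 0.3
```

Request:
{"op": "play_rows", "data": {
  "plan": [
    [0.094, 0, 0, 0, 0, 0],
    [0, 0, 0, 0, 0, 0]
  ]
}}

```text
clock: 30.15
tool_pos: [0.5049, -0.1651, 0.0596]
orientation: [-180.0, 0.0, 130.5]
force: [-0.5, -0.8, -0.7]
opening: 0.0004
gripper_force: 0.5
```

Request:
{"op": "play_rows", "data": {
  "plan": [
    [0.1, 0, 0, 0, 0, 0],
    [0.1, 0, 0, 0, 0, 0],
    [0, 0, 0, 0, 0, 0]
  ]
}}

```text
clock: 30.4
tool_pos: [0.5046, -0.1645, 0.0598]
orientation: [180.0, 0.1, 130.5]
force: [3.2, -11.0, -3.8]
opening: 0.0008
gripper_force: 4.8
```

Request:
{"op": "play_rows", "data": {
  "plan": [
    [0.1, 0, 0, 0, 0, 0],
    [0, 0, 0, 0, 0, 0]
  ]
}}

```text
clock: 30.57
tool_pos: [0.5045, -0.1642, 0.0599]
orientation: [180.0, 0.2, 130.5]
force: [5.4, -13.3, -5.6]
opening: 0.0001
gripper_force: 6.9
```

```bash
python3 - <<'E'
from h import *
o=get_obs();print(o['tool_pos'],o['orientation'],o['force'])
for c in ['scene','top']: snapshot(c);spots(c,['lever_handle','cam_pivot'])
E
```

```text
[ 0.50453174 -0.16420819  0.05993431] [1.79962336e+02 1.77847951e-01 1.30523302e+02] [  5.43751101 -13.28903533  -5.57470047]
scene lever_handle [ 0.4878 -0.1591  0.0451] 0.84
scene lever_handle [ 0.6708 -0.1748  0.0013] 0.66
scene cam_pivot [ 0.5384 -0.1213  0.047 ] 0.88
```

The lever is on its stop: the tool stayed fixed under 14 N and the handle is back at its starting place. I back off, lift and check.

Request:
{"op": "play_rows", "data": {
  "plan": [
    [-0.3, 0, 0, 0, 0, 0],
    [-0.6, 0, 0, 0, 0, 0],
    [-0.7, 0, 0, 0, 0, 0],
    [-0.6, 0, 0, 0, 0, 0],
    [0, 0, -2, 0, 0, 0],
    [0, 0, -2, 0, 0, 0],
    [0, 0, -2, 0, 0, 0],
    [0, 0, -2, 0, 0, 0],
    [0, 0, -2, 0, 0, 0],
    [0, 0, -2, 0, 0, 0],
    [0, 0, 0, 0, 0, 0]
  ]
}}

```text
clock: 31.78
tool_pos: [0.5197, -0.1801, 0.1837]
orientation: [179.8, 0.3, 130.5]
force: [0.8, 0.4, 0.2]
opening: 0.0009
gripper_force: 0.0
```

```bash
python3 - <<'E'
from h import *
for c in ['scene','top']: 
  save(c,c+'5')
  spots(c,['lever_handle','cam_pivot','push_face','cuvette_rear','cuvette_front','vial','driver'])
f=cv2.imread('pics/scene5.png')[190:330,210:400];cv2.imwrite('pics/s5.png',cv2.resize(f,None,fx=4,fy=4))
E
```

```text
scene lever_handle [ 0.4891 -0.1606  0.046 ] 0.7
scene cam_pivot [ 0.5378 -0.118   0.046 ] 0.66
scene cam_pivot [0.4272 0.1035 0.0024] 0.59
scene push_face [ 0.4919 -0.0853  0.0413] 0.72
scene push_face [ 0.5355 -0.1167 -0.0053] 0.32
scene cuvette_rear [ 0.6448 -0.073   0.0251] 0.68
scene cuvette_rear [ 0.6494 -0.0753  0.0239] 0.15
scene cuvette_front [ 0.6854 -0.0766  0.0315] 0.41
scene vial [ 0.6119 -0.223  -0.0034] 0.68
scene driver [ 0.5462 -0.2785 -0.0035] 0.88
top lever_handle [ 0.4877 -0.1557  0.0452] 0.44
top cam_pivot [ 0.6705 -0.1766 -0.0029] 0.18
top push_face [ 0.4945 -0.0854  0.0427] 0.72
top cuvette_front [ 0.6869 -0.0721  0.0216] 0.42
```

View pics/s5.png

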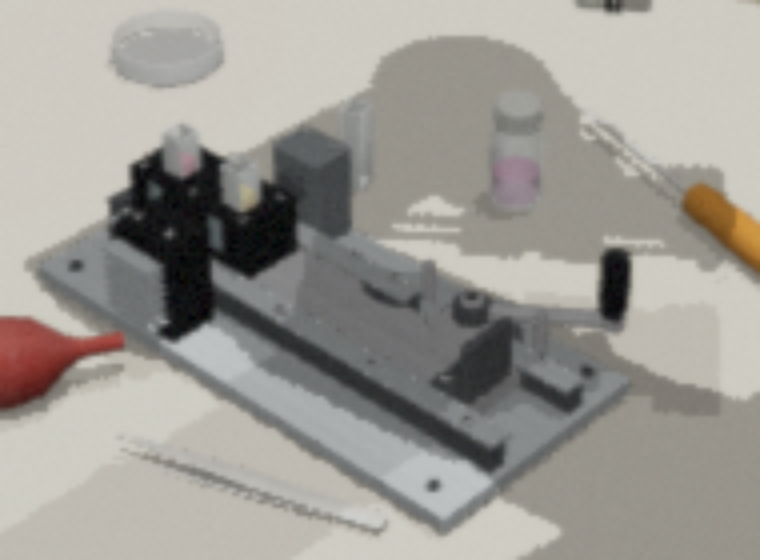

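The lever is back on its near dowel with the handle at (615, 285). The plate at (480, 360) is forward, the cuvettes at (183, 150) and (243, 185) stand upright, and the bystanders are in place.

```bash
python3 -c "
from plant import *
print(close_job())"
```

```text
the job is handed in; nothing more can be done
None
```

The slide is fully forward with the rear cuvette in the beam, the cam lever is locked again, and I handed the job in at about 32 s; no verdict came back.

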